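Open the condiment station and point out the pot that lacks its spoon

ROBOT

A 6-joint arm with a two-finger parallel gripper is mounted at the origin on the work surface; the furniture and walls round the work are solid. World frame = base frame: x ahead of the robot, y to its left, z up, the work surface at z = 0. Lengths are in m, angles in rad, forces in N, time in s.
With the tool pointing down it reaches from about 0.375 to 0.975 m from the base axis. Payload 3.8 kg.
Tool frame: the origin (TCP) lies between the finger pads, 19 mm behind the fingertips; this is the grasp point; z points along the fingers, y is the line along which they close (so a half turn about z gives the same grasp; the last joint's range is limited). The gripper opens to 85 mm and grips with 20 to 120 N. Pads are 22 mm wide; open, the fingers measure 114 mm over their backs; the gripper's body (76 mm by 85 mm) begins 54 mm behind the grasp point. The pads swing forward as they close: fully open they stand 13 mm farther back than shut.
Start: joints at [1.24, 0.264, 1.604, -0, 1.274, -0.037], TCP at [0.195, 0.646, 0.25] pointing down, gripper open.
Joint ranges: [-2.63, 2.63], [-0.94, 2.18], [0.31, 2.57], [-1.31, 4.45], [0, 2.66], [-2.55, 2.55]. Speed limits (rad/s): [2.57, 2.57, 3.14, 3.14, 3.14, 3.14].

INTERFACE

Orientations are given as a rotation vector (axis times angle).
In Python, from station import status, viewer, env gives the robot as it stands. The module is installed in compiled form; this text tells all that it offers.
- The arm moves only by the shell command python3 -m creep 'ROWS' [OPENING] [FORCE]. ROWS is JSON, a list of rows, each a list of 2 entries, a list of its own where there are three numbers: the shift along the tool's x, y, z each as a share of 75 cm, from -1 to 1, then the turn about the tool's z as a share of 180 degrees, from -1 to 1. A call has 1 to 12 rows; each row shifts and turns the commanded pose from where the row before left it, along the tool's axes as they then stand; what a row does not reach is not made up. A row lasts 1/10 s, in which the tool goes at most 50 mm and 8.59 degrees, less where a joint would pass 70% of its speed; a pose out of reach is approached as far as the arm can. A call with a number of a shift or a turn outside -1 to 1 is refused whole. A call with a gripper value outside its range is refused whole. OPENING is the opening, from 0 (shut) to 1 (fully open), set as the call begins (- or left out, the last holds). The fingers move at their own pace and stop on an object; FORCE is the grip in N (left out, the last holds). Time passes only in rows, so rows that do not move let the fingers close. It gives the time, the measured TCP pose, the force, the opening and the grip force at its end, in the units of the state.
- status.get_obs(): the state, without advancing time (a new reading comes with each control period).
- viewer.get_image(name): name is "scene" or "top" or "wrist"; returns the picture (384x512x3 uint8, blue, green, red); there is no depth.
- viewer.camera_info(name): a dict with "fov_y" (degrees; the focal length in pixels is half the picture's height over the tangent of half this angle, whatever the lens; pixels are square), "cx", "cy" (the principal point, pixels), "dist_coeffs" ([k1, k2, p1, p2, k3] as OpenCV has them; the pictures are not rectified), "camera_from_world" (4x4, takes a point from world to camera coordinates). Camera axes: x right, y down, z forward; pixel columns grow to the right and rows downward; lengths in m; the calibration is good to about 2 mm. A picture is of the moment at which its call begins: read the wrist's pose just before it. camera_info takes no time and is no camera call; for the wrist camera it gives the pose at the moment of the call.
- env.close_job(): hands the job in; it is judged then, once.
Trained networks look in the newest picture that a camera, given by its name, has taken for a name from the list of things; names that differ only in an ending like _2 or _b are one class to them, and where a whole thing is asked for, a point or a joint stands for the part that bears it (a point fixed in the world has none). Each returns a list of dicts, best first, with "confidence" (0 to 1); they miss things now and then, are a little off and sometimes report something else, mostly with a low value. They report only what shows in the picture. A call takes as long as a camera call.
- viewer.silhouettes(camera, label): "pixels" (384x512 bool, what is visible of it) and "extent" ([centre column, centre row, width, height] in pixels, round what is visible of it).
The state is a dict: "time": time; "q": joint angles; "joint_velocities": joint speeds; "effort": joint torques, N m; "position": TCP position; "tcp_rot": TCP orientation; "ft_force": force on the tool from outside, world axes, zero at the start; "moment": the same for the moment, N m; "opening": opening from 0.0 (shut) to 1.0 (fully open); "finger_force": force on a finger pad.
Only numpy, scipy, OpenCV 4.12 (cv2) and the standard library are available. Lean on these libraries where they do the work, as an engineer would, in place of code of your own. Each camera call takes 0.05 s, during which the arm holds its last target. There are 200 camera calls.

TASK

One of the three pots in the condiment station has lost its spoon; open the station for the kitchen hand and show which pot the spoon belongs in. With a fingertip under the lip at the lid's front edge, swing the clear lid gently right up past upright and leave it standing open, then point down at the pot without a spoon: hold the fingertips about three centimetres above the middle of it for two seconds, without touching any pot, and finish still pointing there. Grip and lift out nothing, and leave the things standing about where they are.

Things in the scene. Friction and masses are not known exactly. Their poses are not given: they have to be found in the camera images.
- station: Fixed low steel condiment station, 166 x 261 x 95 mm (x, y, z). Origin: centre of its underside, on the table; x points to its back (hinge side, to the robot's right as it stands here), so its front with the lip faces the robot's left; z up. Outer face of the front wall at x = -66 mm. Three wells at y = +80, 0, -80 mm (centres at x = +4 mm), a pot in each.
- station_lid (a joint): The station's light clear lid in a thin frame (0.12 kg, 254 mm wide, x -73 to +68, z 76 to 94 mm in the station's frame). Hinge line along the station's y at x = +74, z = +91 mm. Rad: 0 closed, 1.57 upright, 1.83 at its stop. Stiff hinge: below about 1 rad the lid sinks slowly shut when let go, above that it stays where it is left. Raising it takes about 1 N at the front edge.
- lid_lip (a point): Middle of the underside of the flat lip on the lid's front edge; moves with the lid. Lip 60 mm wide (y), 12 deep, 4 thick. Closed, this point is at x = -77, y = 0, z = 75.5 mm of the station and the lip spans x -83 to -71, so there is a 17 mm deep space under it before the front wall. 152 mm from the hinge line.
- pot_plain: The pot WITHOUT a spoon: lift-out pale plastic pot, 112 x 70 mm at the rim, 61 mm high, sitting snugly by its rim in one of the three wells (which one varies). Origin: centre of its underside, about 12 mm above the table; the rim is 61 mm above the origin; x along the 112 mm length, parallel to the station's x. Nothing stands out of it; it is covered until the lid is opened.
- pot_spoon_a: Pot of the same form as pot_plain, but with a small pale spoon leaning in it, its handle up to 8 mm above the rim.
- pot_spoon_b: Another pot with a small pale spoon, same form and origin as pot_spoon_a.
- steel_cup_0: Small steel cup, 64 mm across, 36 mm high, loose, on the table by the station's front corner nearer the robot; origin under its centre. To be left alone.
- steel_cup_1: Another such steel cup, behind the station on its hinge side. To be left alone.
- twist_timer: Round wind-up kitchen timer, 66 mm across, 48 mm high, loose, by the station's front corner farther from the robot; origin under its centre. To be left alone.
- probe_thermometer: Probe thermometer lying on the table in front of the station, 198 x 26 x 18 mm, loose; origin under its middle, x along its length towards the handle. To be left alone.
- gelatine_carton: Small carton, 42 x 62 x 126 mm, standing on the kitchen scale at the left front, loose. To be left alone.
- utensil_can: Steel can of kitchen tools at the back right, 272 mm high over its tools, loose. To be left alone.
- spray_red: White spray bottle, 240 mm high, at the right side, loose. To be left alone.
- spray_blue: Taller, slimmer white spray bottle, 260 mm high, at the right side, loose. To be left alone.

How it is judged:
On the way, in this order (a step that is already met when the one before it is completed fails the run):
1. the lid has been swung up past upright (over 1.6 rad) (value of joint station_lid above 1.6 rad), for 0.2 s.
2. the tool point dwells over the pot without a spoon for two seconds, just above it (x of the grasp point in the frame of pot_plain between -0.045 and 0.045 m and y of the grasp point in the frame of pot_plain between -0.03 and 0.03 m and z of the grasp point in the frame of pot_plain between 0.066 and 0.15 m and value of joint station_lid above 1.6 rad), for 2 s.
At the end, for the whole second after the job is handed in: The lid stands open past upright (over 1.6 rad). The tool point is still over the pot without a spoon: within 45 mm of its middle along its length and 30 mm across, and 5 to 89 mm above its rim (all of step 2); the robot touches nothing.
It fails at once if a pot is touched by the robot (contact force between any of the fingers, the arm and pot_plain above 0.5 N or contact force between any of the fingers, the arm and pot_spoon_a above 0.5 N or contact force between any of the fingers, the arm and pot_spoon_b above 0.5 N).
It fails at once if the lid is forced or gripped hard (over 20 N of the fingers on the station) (contact force between the fingers and station above 20 N).
It fails at once if the lid is flung (faster than 4 rad/s) (velocity of joint station_lid above 4 rad/s).
It fails at once if something standing about is moved by more than 20 mm (distance of any of steel_cup_0, steel_cup_1, twist_timer, probe_thermometer, gelatine_carton, utensil_can, spray_red, spray_blue from where it was at the start of the episode above 0.02 m).
It also fails if it takes over 51 s, if anything falls off the work surface, if the arm or the gripper's body presses on something with over 40 N, if the wrist force passes 120 N, or if a joint passes its speed limit or range.

## Working session

There is one attempt and no reset: what is moved stays moved. The work goes in short steps, Python scripts to look and compute and a shell command to move; the robot and the scene stay as the last step left them, time stands still between calls to the robot, and variables do not carry over. Pictures are saved under pics/ and viewed, at most 13 in all, crops included, and the job is handed in when it is done.

```bash
mkdir -p pics; python3 - <<'E'
from station import status, viewer
import cv2,numpy as np
o=status.get_obs();print({k:np.round(v,3) for k,v in o.items()})
for c in ["scene","top"]:
    cv2.imwrite(f"pics/{c}0.png",viewer.get_image(c))
    i=viewer.camera_info(c);print(c,{k:np.round(v,4).tolist() for k,v in i.items()})
    for n in ["station","station_lid","lid_lip","steel_cup_0","twist_timer","probe_thermometer"]:
        print(n,[(round(d["confidence"],2),np.round(d["extent"]).tolist()) for d in viewer.silhouettes(c,n)])
E
```

```text
{'time': np.float64(0.0), 'q': array([ 1.24 ,  0.265,  1.605, -0.   ,  1.274, -0.037]), 'joint_velocities': array([ 0.003, -0.001,  0.001, -0.   , -0.002, -0.001]), 'effort': array([ 1.0000e-03, -5.1510e+01, -3.6733e+01, -0.0000e+00,  1.3000e-02,
        0.0000e+00]), 'position': array([0.195, 0.645, 0.249]), 'tcp_rot': array([-0.46 , -3.107,  0.004]), 'ft_force': array([-0.098, -0.085,  1.003]), 'moment': array([0.024, 0.038, 0.018]), 'finger_force': np.float64(0.0), 'opening': np.float64(1.0)}
scene {'fov_y': 48.6979, 'cx': 258.5148, 'cy': 193.4207, 'dist_coeffs': [-0.103, 0.0, 0.0, 0.0, 0.0], 'camera_from_world': [[0.8762, -0.4817, -0.0167, -0.4534], [-0.3227, -0.5604, -0.7627, 0.1987], [0.3581, 0.6737, -0.6465, 1.1782], [0.0, 0.0, 0.0, 1.0]]}
station [(0.86, [283.0, 213.0, 98.0, 73.0])]
station_lid [(0.89, [290.0, 211.0, 77.0, 26.0])]
lid_lip [(0.71, [364.0, 266.0, 39.0, 94.0]), (0.69, [288.0, 204.0, 74.0, 37.0]), (0.53, [327.0, 294.0, 41.0, 83.0])]
steel_cup_0 [(0.86, [284.0, 251.0, 25.0, 21.0]), (0.53, [233.0, 201.0, 22.0, 15.0])]
twist_timer [(0.53, [288.0, 179.0, 16.0, 10.0])]
probe_thermometer [(0.73, [292.0, 203.0, 78.0, 41.0]), (0.48, [261.0, 171.0, 24.0, 10.0])]
top {'fov_y': 55.1409, 'cx': 257.3906, 'cy': 196.6286, 'dist_coeffs': [-0.0107, 0.0, 0.0, 0.0, 0.0], 'camera_from_world': [[0.0198, -0.9998, 0.0011, -0.0528], [-0.9846, -0.0197, -0.1739, 0.523], [0.1739, 0.0024, -0.9848, 1.0776], [0.0, 0.0, 0.0, 1.0]]}
station [(0.95, [280.0, 191.0, 61.0, 94.0]), (0.68, [406.0, 188.0, 55.0, 34.0]), (0.28, [284.0, 163.0, 24.0, 22.0])]
station_lid [(0.63, [278.0, 192.0, 58.0, 74.0])]
lid_lip [(0.81, [276.0, 192.0, 60.0, 82.0])]
steel_cup_0 [(0.73, [236.0, 222.0, 22.0, 19.0]), (0.55, [324.0, 217.0, 20.0, 17.0])]
twist_timer [(0.87, [241.0, 163.0, 27.0, 18.0])]
probe_thermometer [(0.73, [205.0, 181.0, 10.0, 40.0])]
```

View pics/top0.png

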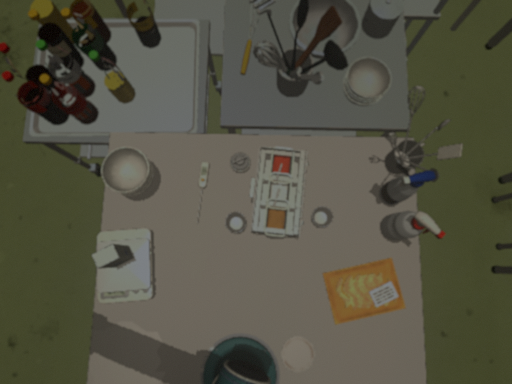

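View pics/scene0.png

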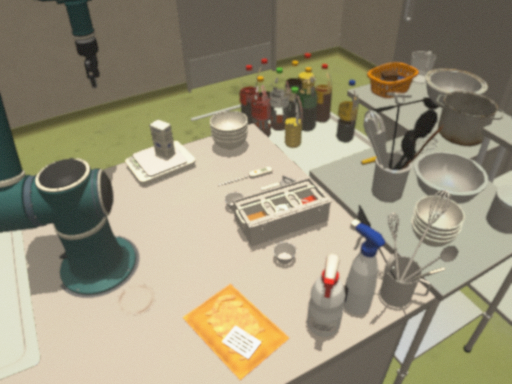

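Top view: the station is at about (280,191), with its front to the left (+y). One cup is at (236,222) and the other at (321,217), the timer is at (240,162), and the thermometer is at (203,190). The scene view agrees. Next I'll fit the station's pose.

```bash
cat > h.py <<'E'
import numpy as np,cv2
from scipy.optimize import minimize
def proj(P,i):
    f=192/np.tan(np.radians(i["fov_y"]/2));T=np.array(i["camera_from_world"])
    K=np.array([[f,0,i["cx"]],[0,f,i["cy"]],[0,0,1.]])
    return cv2.projectPoints(np.asarray(P,float).reshape(-1,1,3),cv2.Rodrigues(T[:3,:3])[0],T[:3,3],K,np.array(i["dist_coeffs"],float))[0][:,0]
def S(p,P):  # station->world, p=(x,y,yaw)
    c,s=np.cos(p[2]),np.sin(p[2]);P=np.atleast_2d(np.asarray(P,float))
    return np.c_[p[0]+c*P[:,0]-s*P[:,1],p[1]+s*P[:,0]+c*P[:,1],P[:,2]]
BOX=[(x,y,z) for x in(-.066,.083) for y in(-.1305,.1305) for z in(0,.092)]+[(-.083,y,.077) for y in(-.03,.03)]+[(-.073,y,.094) for y in(-.127,.127)]
def hullmask(pts,s=4):
    m=np.zeros((384*s,512*s),np.uint8);h=cv2.convexHull(np.round((pts+.5)*s).astype(np.int32))
    cv2.fillConvexPoly(m,h,1);return m
E
python3 - <<'E'
from h import *
from station import viewer
D=[]
for c in ["scene","top"]:
    img=viewer.get_image(c);i=viewer.camera_info(c)
    m=viewer.silhouettes(c,"station")[0]["pixels"]
    pts=np.argwhere(m)[:,::-1].astype(float);q=np.vstack([pts,pts+[0.49,0.49],pts-[.49,.49]])
    D.append((c,img,i,hullmask(q)))
def cost(p,D=D):
    return sum(1-(a&d[3]).sum()/(a|d[3]).sum() for d in D for a in [hullmask(proj(S(p,BOX),d[2]))])
for sub in (D,D[1:],D[:1]):
    best=min((minimize(cost,[x,-.09,-1.57+a],args=(sub,),method="Nelder-Mead",options=dict(initial_simplex=[[x,-.09,-1.57+a],[x+.03,-.09,-1.57+a],[x,-.06,-1.57+a],[x,-.09,-1.45+a]])) for x in(.5,.56) for a in (-.1,.05)),key=lambda r:r.fun)
    print(best.x,best.fun, "lip",S(best.x,[-.077,0,.0755]))
    if sub is D:p=best.x
np.save("p.npy",p)
out=[]
for c,img,i,_ in D:
    u=proj(S(p,[0,0,.05]),i)[0].astype(int);x0,y0=u-[65,55]
    k=5;C=cv2.resize(img[y0:y0+110,x0:x0+130],None,fx=k,fy=k,interpolation=cv2.INTER_CUBIC)
    for L,col in (([(-.066,-.1305,0),(-.066,.1305,0),(.083,.1305,0),(.083,-.1305,0)],(255,0,0)),([(-.073,-.127,.094),(-.073,.127,.094),(.068,.127,.094),(.068,-.127,.094)],(0,255,0)),([(-.083,-.03,.077),(-.083,.03,.077),(-.071,.03,.077),(-.071,-.03,.077)],(0,0,255))):
        cv2.polylines(C,[np.int32((proj(S(p,L),i)-[x0,y0]+.5)*k)],True,col,1)
    out.append(C)
cv2.imwrite("pics/fit.png",cv2.resize(np.vstack(out),None,fx=.54,fy=.54,interpolation=cv2.INTER_AREA))
E
```

```text
[ 0.53994195 -0.10206015 -1.65022639] 0.18395361826243828 lip [[ 0.54605164 -0.02530292  0.0755    ]]
[ 0.54148961 -0.10287957 -1.6500106 ] 0.03922635160776178 lip [[ 0.54758273 -0.02612103  0.0755    ]]
[ 0.5422136  -0.0880474  -1.65812529] 0.12511620791508293 lip [[ 0.54892939 -0.01134083  0.0755    ]]
```

View pics/fit.png

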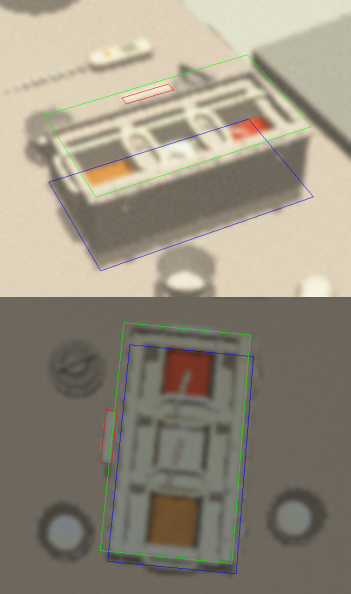

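```bash
python3 -m creep '[[[0,0,-0.06],0],[[-0.039,-0.042,-0.04],0],[[-0.039,-0.042,-0.033],0],[[-0.039,-0.042,0],0],[[-0.039,-0.042,0],0],[[-0.039,-0.042,0],0],[[-0.039,-0.042,0],0],[[-0.039,-0.042,0],0],[[-0.039,-0.042,0],0],[[-0.039,-0.042,0],0],[[-0.039,-0.042,0],0],[[-0.039,-0.042,0],0]]' 0
python3 -m creep '[[[-0.039,-0.042,0],0],[[-0.039,-0.042,0],0],[[-0.039,-0.042,0],0],[[-0.039,-0.042,0],0],[[-0.039,-0.042,0],0],[[-0.039,-0.042,0],0],[[-0.039,-0.042,0],0],[[0,0,0],0.045],[[0,0,0],0.045],[[0,0,0],0.045],[[0,0,0],0.045],[[0,0,0],0.045]]'
python3 -m creep '[[[0,0,0],0.045],[[0,0,0],0.045],[[0,0,0],0.045],[[0,0,0],0.045],[[0,0,0],0.027],[[0,0,0],0]]'
python3 - <<'E'
from h import *
from station import viewer,status
o=status.get_obs();i=viewer.camera_info("wrist");img=viewer.get_image("wrist")
T=np.eye(4);T[:3,:3]=cv2.Rodrigues(o["tcp_rot"])[0];T[:3,3]=o["position"]
print(np.round(T,3),np.round(np.linalg.inv(np.array(i["camera_from_world"])@T),3),i["fov_y"],i["dist_coeffs"],o["time"],o["q"])
p=np.array([.5415,-.1029,-1.65])
for L,col in (([(-.066,-.1305,0),(-.066,.1305,0),(.083,.1305,0),(.083,-.1305,0)],(255,0,0)),([(-.073,-.127,.094),(-.073,.127,.094),(.068,.127,.094),(.068,-.127,.094)],(0,255,0)),([(-.083,-.03,.077),(-.083,.03,.077),(-.071,.03,.077),(-.071,-.03,.077)],(0,0,255))):
    cv2.polylines(img,[np.int32(proj(S(p,L),i))],True,col,1)
cv2.imwrite("pics/w0.png",img)
E
```

```text
time: 2.1
position: [0.4026, 0.2214, 0.3487]
tcp_rot: [0.459, 3.107, 0.001]
ft_force: [0.8, 0.8, 0.5]
opening: 0.004
finger_force: 0.0
time: 3.3
position: [0.5343, -0.0475, 0.3485]
tcp_rot: [1.515, 2.752, 0.0]
ft_force: [-0.6, 0.1, -0.8]
opening: -0.003
finger_force: 0.0
time: 3.9
position: [0.5343, -0.0473, 0.3485]
tcp_rot: [2.309, 2.13, 0.0]
ft_force: [0.3, -0.7, -1.0]
opening: -0.001
finger_force: 0.0
[[ 0.08   0.997  0.     0.534]
 [ 0.997 -0.08  -0.    -0.047]
 [ 0.     0.    -1.     0.348]
 [ 0.     0.     0.     1.   ]] [[ 0.    -0.955 -0.296  0.075]
 [ 1.     0.    -0.    -0.   ]
 [ 0.    -0.296  0.955 -0.123]
 [ 0.     0.     0.     1.   ]] 61.84936891441672 [0.03123412 0.         0.         0.         0.        ] 3.9 [-1.34784243e-01 -4.66914009e-02  1.76711872e+00  1.95031985e-05
  1.42095336e+00 -5.44257973e-02]
```

View pics/w0.png

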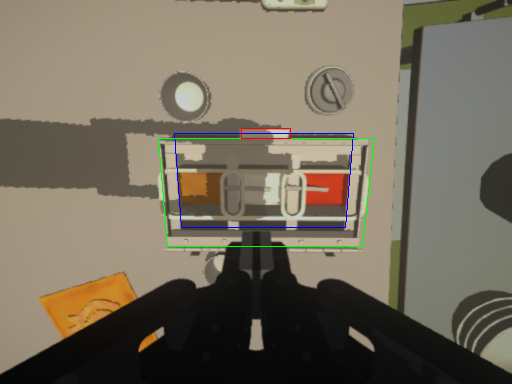

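The wrist view shows the overlay within a few pixels. The lip is at about (265,133). The spoons look to be in the middle and red (far) pots, with none in the orange one near the robot. I'll zoom in to refine.

```bash
python3 - <<'E'
from h import *
from station import viewer
img=viewer.get_image("wrist")
for n in ["lid_lip","station_lid","station","pot_plain","pot_spoon_a"]:
    for d in viewer.silhouettes("wrist",n): print(n,round(d["confidence"],2),np.round(d["extent"],1))
C=cv2.resize(img[115:255,150:385],None,fx=3.4,fy=3.4,interpolation=cv2.INTER_CUBIC)
C=cv2.convertScaleAbs(C,alpha=1.2,beta=10)
cv2.imwrite("pics/w1.png",C)
E
```

```text
lid_lip 0.74 [264.8 190.4 204.9 125.9]
station_lid 0.97 [264.  192.7 206.3 126.8]
station 0.64 [264.4 192.6 212.1 124.6]
pot_plain 0.57 [201.2 190.9  86.9  55.4]
pot_spoon_a 0.88 [324.2 192.3  89.5  59.3]
pot_spoon_a 0.61 [264.4 193.3  86.1  54.5]
```

View pics/w1.png

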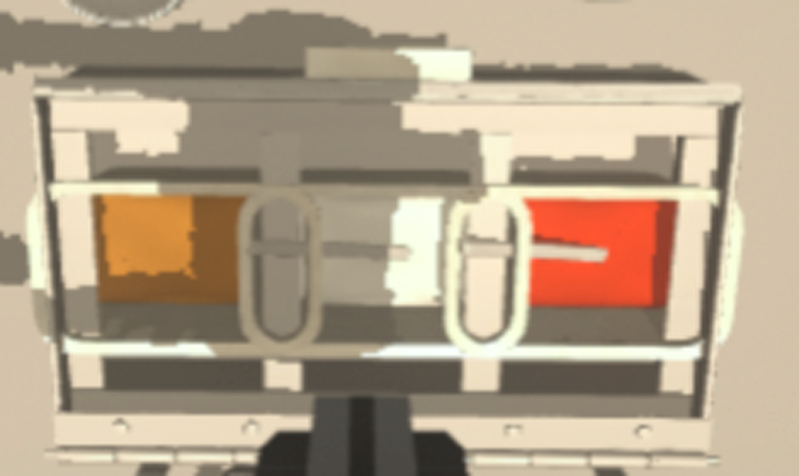

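The networks and the picture agree: the orange pot (station y = -80) has no spoon. The lip's front edge fits the model within about 2 mm. I'll go down in front of the lip.

```bash
python3 -m creep '[[[0.037,0.007,0],0],[[0.037,0.007,0],0],[[0,0,0.06],0],[[0,0,0.06],0],[[0,0,0.06],0],[[0,0,0.06],0],[[0,0,0.06],0],[[0,0,0.06],0],[[0,0,0],0]]' 0
python3 -m creep '[[[-0.007,0,0],0],[[-0.005,0,0],0],[[0,0,0],0],[[0,0,0],0]]'
```

```text
time: 5.15
position: [0.5429, 0.0074, 0.0715]
tcp_rot: [-2.301, -2.124, 0.016]
ft_force: [-2.4, 0.5, 0.2]
opening: 0.002
finger_force: 0.0
time: 5.55
position: [0.5505, -0.0022, 0.081]
tcp_rot: [2.307, 2.128, 0.005]
ft_force: [-0.4, -0.1, 1.2]
opening: -0.001
finger_force: 0.0
```

```bash
python3 -m creep '[[[-0.002,0,0],0],[[-0.002,0,0],0],[[-0.002,0,0],0],[[-0.002,0,0],0],[[0,0,0],0],[[0,0,0],0]]'; python3 -m creep '[[[-0.002,0,0],0],[[-0.002,0,0],0],[[0,0,0],0],[[0,0,0],0]]'
```

```text
time: 6.15
position: [0.5479, -0.0078, 0.0782]
tcp_rot: [-2.309, -2.13, 0.0]
ft_force: [-0.4, 0.1, -1.2]
opening: -0.002
finger_force: 0.0
time: 6.55
position: [0.5479, -0.0087, 0.0783]
tcp_rot: [-2.308, -2.128, -0.004]
ft_force: [0.6, 8.8, -1.3]
opening: 0.002
finger_force: 4.1
```

```bash
python3 -m creep '[[[0,0,-0.002],0],[[0,0,-0.002],0],[[0,0,-0.002],0],[[0,0,-0.002],0],[[0,0,-0.002],0],[[0,0,-0.002],0],[[0,0,-0.002],0],[[0,0,-0.002],0],[[0,0,0],0]]'
python3 - <<'E'
from station import viewer
import cv2,numpy as np
a=cv2.imread("pics/w1.png");img=viewer.get_image("wrist")
cv2.imwrite("pics/w2.png",img)
E
```

```text
time: 7.45
position: [0.548, -0.0082, 0.0903]
tcp_rot: [-2.307, -2.128, -0.005]
ft_force: [0.6, 9.7, -0.5]
opening: 0.001
finger_force: 5.0
```

View pics/w2.png

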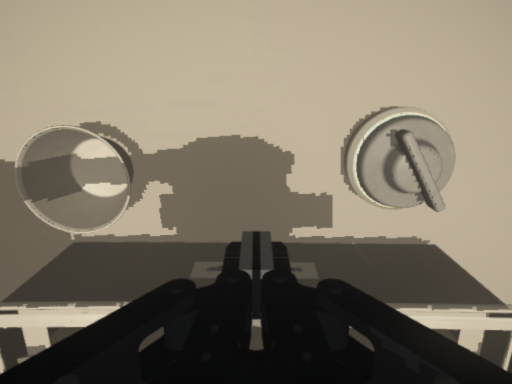

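The lip shows on both sides of the finger at rows 262–277, columns 190–317. I'll compare that with projections for different lid angles.

```bash
cat >> h.py <<'E'
P0=np.array([.5415,-.1029,-1.65])
def lid(P,th):
    P=np.atleast_2d(np.asarray(P,float))-[.074,0,.091];c,s=np.cos(th),np.sin(th)
    return np.c_[c*P[:,0]+s*P[:,2]+.074,P[:,1],-s*P[:,0]+c*P[:,2]+.091]
E
python3 - <<'E'
from h import *
from station import viewer
i=viewer.camera_info("wrist")
for th in (0,.04,.077,.1):
    print(th,proj(S(P0,lid([(-.083,-.03,.0795),(-.083,.03,.0795),(-.073,-.127,.094),(-.073,.127,.094)],th)),i).round(0).tolist())
E
```

```text
0 [[197.0, 278.0], [322.0, 278.0], [-33.0, 320.0], [553.0, 319.0]]
0.04 [[194.0, 285.0], [325.0, 285.0], [-46.0, 330.0], [566.0, 330.0]]
0.077 [[192.0, 293.0], [327.0, 293.0], [-58.0, 341.0], [579.0, 340.0]]
0.1 [[190.0, 298.0], [329.0, 298.0], [-66.0, 348.0], [587.0, 348.0]]
```

```bash
python3 -m creep '[[[0,0,-0.002],0],[[0,0,-0.002],0],[[0,0,-0.002],0],[[0,0,-0.002],0],[[0,0,-0.002],0],[[0,0,-0.002],0],[[0,0,-0.002],0],[[0,0,-0.002],0],[[0,0,0],0]]'
python3 - <<'E'
from station import viewer
import cv2
cv2.imwrite("pics/w3.png",viewer.get_image("wrist"))
E
```

```text
time: 8.4
position: [0.5479, -0.0085, 0.1024]
tcp_rot: [-2.308, -2.128, -0.004]
ft_force: [-0.7, 9.2, -0.8]
opening: -0.0
finger_force: 4.4
```

View pics/w3.png

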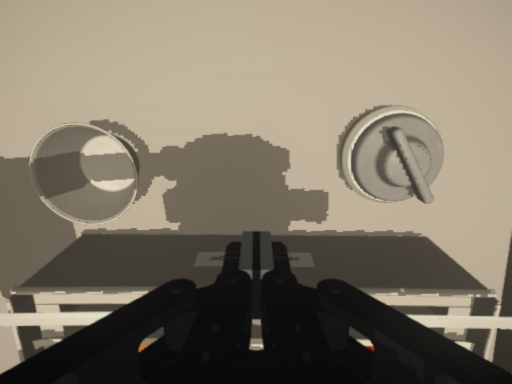

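The frame strip (row ~320) has separated from the station rim (row ~297), and the push force is holding, so the lid is following the finger at about 0.15 rad. I'll work out the rest of the arc.

```bash
python3 - <<'E'
import numpy as np
a=np.arange(.067,1.70,.06);x=-.1576*np.cos(a);z=.1576*np.sin(a)
for k in range(len(a)-1): print(round(a[k+1]+.086,2),round(-(x[k+1]-x[k])/.75,4),round(-(z[k+1]-z[k])/.75,4),end=' | ')
E
```

```text
0.21 -0.0012 -0.0125 | 0.27 -0.002 -0.0125 | 0.33 -0.0027 -0.0123 | 0.39 -0.0034 -0.0121 | 0.45 -0.0042 -0.0119 | 0.51 -0.0049 -0.0116 | 0.57 -0.0056 -0.0113 | 0.63 -0.0062 -0.011 | 0.69 -0.0069 -0.0106 | 0.75 -0.0075 -0.0101 | 0.81 -0.0081 -0.0097 | 0.87 -0.0087 -0.0092 | 0.93 -0.0092 -0.0086 | 0.99 -0.0097 -0.0081 | 1.05 -0.0102 -0.0075 | 1.11 -0.0106 -0.0068 | 1.17 -0.011 -0.0062 | 1.23 -0.0113 -0.0055 | 1.29 -0.0116 -0.0048 | 1.35 -0.0119 -0.0041 | 1.41 -0.0121 -0.0034 | 1.47 -0.0123 -0.0027 | 1.53 -0.0125 -0.0019 | 1.59 -0.0126 -0.0012 | 1.65 -0.0126 -0.0004 | 1.71 -0.0126 0.0003 | 1.77 -0.0126 0.0011 |
```

```bash
python3 -m creep '[[[-0.0012,0,-0.0125],0],[[-0.002,0,-0.0125],0],[[-0.0027,0,-0.0123],0],[[0,0,0],0]]'; python3 -m creep '[[[-0.0034,0,-0.0121],0],[[-0.0042,0,-0.0119],0],[[-0.0049,0,-0.0116],0],[[0,0,0],0]]'
```

```text
time: 8.85
position: [0.5477, -0.013, 0.1316]
tcp_rot: [-2.308, -2.128, -0.005]
ft_force: [-0.7, 9.2, 0.5]
opening: -0.002
finger_force: 4.4
time: 9.25
position: [0.5472, -0.0227, 0.1587]
tcp_rot: [-2.308, -2.129, -0.005]
ft_force: [-1.0, 8.2, 2.6]
opening: 0.0
finger_force: 4.2
```

Contact is steady at about 9 N, so I'll continue along the arc.

```bash
python3 -m creep '[[[-0.0056,0,-0.0113],0],[[-0.0062,0,-0.011],0],[[-0.0069,0,-0.0106],0],[[-0.0075,0,-0.0101],0],[[0,0,0],0]]'; python3 -m creep '[[[-0.0081,0,-0.0097],0],[[-0.0087,0,-0.0092],0],[[-0.0092,0,-0.0086],0],[[-0.0097,0,-0.0081],0],[[0,0,0],0]]'
```

```text
time: 9.75
position: [0.546, -0.0432, 0.1912]
tcp_rot: [2.309, 2.13, 0.005]
ft_force: [-0.2, 7.8, 5.0]
opening: -0.003
finger_force: 3.5
time: 10.25
position: [0.5437, -0.0715, 0.2171]
tcp_rot: [2.307, 2.129, 0.001]
ft_force: [-0.2, -0.6, 0.8]
opening: 0.0
finger_force: 0.3
```

```bash
python3 - <<'E'
from h import *
from station import viewer
img=viewer.get_image("wrist");s=viewer.get_image("scene");i=viewer.camera_info("scene")
u=proj(S(P0,[0,0,.15]),i)[0].astype(int)
c=cv2.resize(s[u[1]-80:u[1]+70,u[0]-80:u[0]+80],None,fx=2.56,fy=2.56,interpolation=cv2.INTER_CUBIC)
cv2.imwrite("pics/m1.png",cv2.resize(np.hstack([img[:, :],c]),(800,341)))
E
```

```text
(no output)
```

View pics/m1.png

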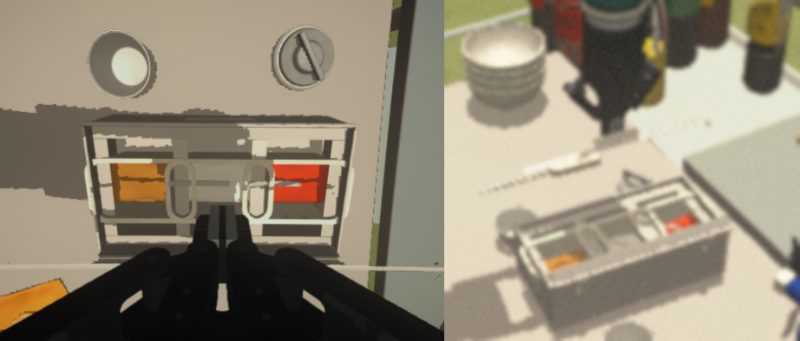

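```bash
python3 - <<'E'
from h import *
from station import viewer
i=viewer.camera_info("wrist")
for th in (.8,.9,1,1.1,1.2,1.3): print(th,proj(S(P0,lid([(-.073,-.1,.078),(-.073,-.1,.094),(-.083,.03,.0755)],th)),i).round(0).tolist())
print(S(P0,[(-.094,0,.0755)]))
E
```

```text
0.8 [[63.0, 229.0], [54.0, 260.0], [321.0, 216.0]]
0.9 [[54.0, 257.0], [46.0, 292.0], [324.0, 247.0]]
1 [[46.0, 289.0], [39.0, 327.0], [327.0, 283.0]]
1.1 [[39.0, 324.0], [34.0, 362.0], [330.0, 321.0]]
1.2 [[33.0, 360.0], [31.0, 398.0], [332.0, 362.0]]
1.3 [[30.0, 396.0], [30.0, 433.0], [334.0, 404.0]]
[[ 0.54893736 -0.00919469  0.0755    ]]
```

The lid's edge is at row ~300 in the full-size picture, so the lid stands at about 1.0 rad, just ahead of the finger. I'll keep pushing.

```bash
python3 -m creep '[[[-0.0102,0,-0.0075],0],[[-0.0106,0,-0.0068],0],[[-0.011,0,-0.0062],0],[[-0.0113,0,-0.0055],0],[[0,0,0],0]]'; python3 -m creep '[[[-0.0116,0,-0.0048],0],[[-0.0119,0,-0.0041],0],[[-0.0121,0,-0.0034],0],[[-0.0123,0,-0.0027],0],[[0,0,0],0]]'
python3 - <<'E'
from h import *
from station import viewer
img=viewer.get_image("wrist");s=viewer.get_image("top");i=viewer.camera_info("top")
u=proj(S(P0,[0,0,.15]),i)[0].astype(int)
c=cv2.resize(s[u[1]-75:u[1]+75,u[0]-80:u[0]+80],None,fx=2.56,fy=2.56,interpolation=cv2.INTER_CUBIC)
cv2.imwrite("pics/m2.png",cv2.resize(np.hstack([img,c]),(800,341)))
E
```

```text
time: 10.85
position: [0.5408, -0.1046, 0.2364]
tcp_rot: [2.309, 2.128, 0.0]
ft_force: [0.3, -0.0, -0.9]
opening: 0.001
finger_force: 0.0
time: 11.35
position: [0.5376, -0.1403, 0.2472]
tcp_rot: [2.309, 2.128, -0.0]
ft_force: [1.2, -0.2, 0.0]
opening: 0.0
finger_force: 0.0
```

View pics/m2.png

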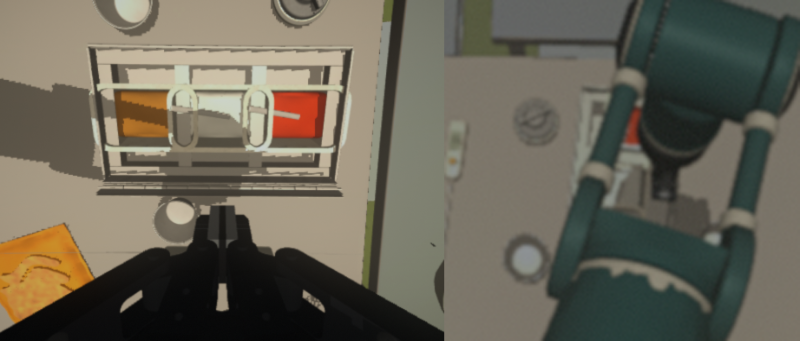

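```bash
python3 - <<'E'
from h import *
from station import viewer
i=viewer.camera_info("wrist");img=viewer.get_image("wrist")
for c in("wrist","scene"):
    if c=="scene": viewer.get_image(c)
    for n in("station_lid","lid_lip"):
        print(c,n,[(round(d["confidence"],2),d["extent"]) for d in viewer.silhouettes(c,n)])
j=viewer.camera_info("scene")
E_=[(-.073,-.127,.085),(-.073,.127,.085)]
for th in (.6,1,1.2,1.4,1.57,1.83): print(th,proj(S(P0,lid(E_,th)),i).round(0).tolist(),proj(S(P0,lid(E_,th)),j).round(0).tolist())
g=cv2.cvtColor(img,cv2.COLOR_BGR2GRAY).astype(int)
for c in (60,110,130,340,390): 
    d=np.diff(g[:,c]);print(c,[(r,d[r]) for r in range(190,383) if abs(d[r])>12])
E
```

```text
wrist station_lid [(0.77, [252.8, 248.8, 285.9, 80.8])]
wrist lid_lip [(0.56, [254.8, 248.8, 284.0, 77.8]), (0.36, [143.9, 16.6, 67.6, 33.1])]
scene station_lid [(0.92, [292.0, 191.4, 87.6, 69.6])]
scene lid_lip [(0.85, [288.9, 192.7, 78.7, 65.6])]
0.6 [[39.0, 64.0], [479.0, 64.0]] [[234.0, 179.0], [313.0, 156.0]]
1 [[-0.0, 146.0], [519.0, 146.0]] [[239.0, 175.0], [321.0, 151.0]]
1.2 [[-11.0, 206.0], [530.0, 205.0]] [[242.0, 176.0], [326.0, 152.0]]
1.4 [[-12.0, 269.0], [531.0, 268.0]] [[246.0, 179.0], [331.0, 154.0]]
1.57 [[-5.0, 318.0], [524.0, 317.0]] [[250.0, 183.0], [336.0, 158.0]]
1.83 [[17.0, 374.0], [502.0, 374.0]] [[256.0, 193.0], [344.0, 167.0]]
60 [(190, np.int64(13)), (191, np.int64(42)), (255, np.int64(-13)), (290, np.int64(-28)), (292, np.int64(29)), (293, np.int64(15)), (302, np.int64(-20)), (303, np.int64(-28)), (305, np.int64(27)), (306, np.int64(23)), (339, np.int64(-28)), (340, np.int64(-48)), (341, np.int64(-40))]
110 [(201, np.int64(15)), (202, np.int64(43)), (221, np.int64(18)), (311, np.int64(-17)), (312, np.int64(-57)), (313, np.int64(-46))]
130 [(192, np.int64
[... 267 characters left out ...]
220, np.int64(31)), (221, np.int64(71)), (300, np.int64(-14)), (301, np.int64(-50)), (302, np.int64(-52)), (303, np.int64(-13))]
340 [(190, np.int64(41)), (195, np.int64(-52)), (197, np.int64(48)), (199, np.int64(-79)), (200, np.int64(-17)), (207, np.int64(30)), (210, np.int64(-23)), (211, np.int64(13)), (212, np.int64(24)), (214, np.int64(-41)), (215, np.int64(-26)), (221, np.int64(19)), (222, np.int64(63)), (278, np.int64(-22)), (279, np.int64(-54)), (280, np.int64(-39))]
390 [(212, np.int64(-30)), (213, np.int64(50)), (214, np.int64(-15)), (215, np.int64(-67)), (216, np.int64(-16)), (222, np.int64(48)), (223, np.int64(37)), (305, np.int64(-28)), (306, np.int64(-68)), (307, np.int64(-24))]
```

The scene silhouette (top corners about (248,183) and (336,157)) matches a lid near 1.55 rad, so it is following the finger under very little force. I'll push on past upright.

```bash
python3 -m creep '[[[-0.0125,0,-0.0019],0],[[-0.0126,0,-0.0012],0],[[-0.0126,0,0],0],[[-0.0126,0,0],0],[[-0.008,0,0],0],[[0,0,0],0]]'
python3 - <<'E'
from h import *
from station import viewer
s=viewer.get_image("scene");j=viewer.camera_info("scene")
m=viewer.silhouettes("scene","station_lid")[0];print(m["confidence"],m["extent"])
for th in (1.5,1.57,1.65,1.7,1.75,1.83):
    a=hullmask(proj(S(P0,lid([(x,y,z) for x in(-.073,.068) for y in(-.127,.127) for z in(.076,.094)],th)),j),1)>0
    print(th,((a&m["pixels"]).sum()/(a|m["pixels"]).sum()).round(3))
u=proj(S(P0,[0,0,.15]),j)[0].astype(int)
c=s[u[1]-75:u[1]+75,u[0]-80:u[0]+100].copy();o=m["pixels"][u[1]-75:u[1]+75,u[0]-80:u[0]+100].astype(np.uint8)
c=cv2.resize(c,None,fx=2.2,fy=2.2,interpolation=cv2.INTER_CUBIC);k=c.copy();cv2.drawContours(k,cv2.findContours(cv2.resize(o,k.shape[1::-1]),0,2)[0],-1,(0,0,255),1)
cv2.imwrite("pics/m3.png",np.hstack([c,k]))
E
```

```text
time: 12.35
position: [0.5339, -0.1837, 0.249]
tcp_rot: [2.31, 2.129, -0.0]
ft_force: [0.5, 0.4, 0.2]
opening: 0.002
finger_force: 0.0
0.69 [289.1, 200.4, 76.4, 52.9]
1.5 0.097
1.57 0.102
1.65 0.111
1.7 0.115
1.75 0.122
1.83 0.11
```

View pics/m3.png

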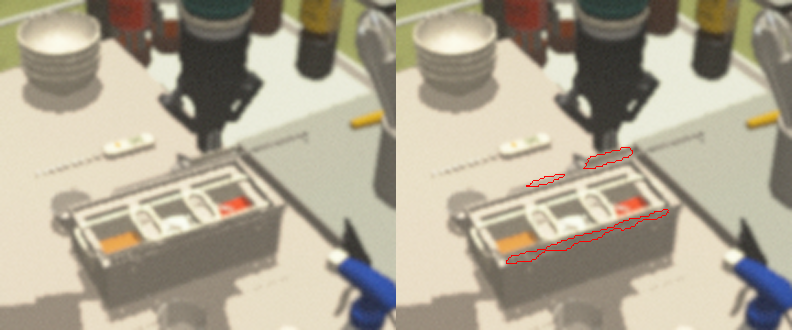

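```bash
python3 - <<'E'
from h import *
from station import viewer
j=viewer.camera_info("scene");u=proj(S(P0,[0,0,.15]),j)[0].astype(int)
for th in (1.0,1.3,1.5,1.6,1.7,1.83): print(th,((proj(S(P0,lid([(-.073,-.127,.085),(-.073,.127,.085),(-.083,-.03,.077),(-.083,.03,.077)],th)),j)-u+[80,75])*2.2).round(0).tolist())
print(((proj(S(P0,[(.074,-.127,.091),(.074,.127,.091)]),j)-u+[80,75])*2.2).round(0).tolist())
E
```

```text
1.0 [[81.0, 151.0], [261.0, 99.0], [149.0, 122.0], [191.0, 110.0]]
1.3 [[93.0, 156.0], [279.0, 103.0], [163.0, 125.0], [207.0, 113.0]]
1.5 [[102.0, 166.0], [291.0, 111.0], [175.0, 133.0], [219.0, 120.0]]
1.6 [[107.0, 172.0], [298.0, 116.0], [181.0, 139.0], [226.0, 126.0]]
1.7 [[112.0, 180.0], [304.0, 123.0], [187.0, 147.0], [232.0, 133.0]]
1.83 [[119.0, 192.0], [313.0, 133.0], [195.0, 158.0], [241.0, 144.0]]
[[111.0, 266.0], [287.0, 208.0]]
```

The lid edge's far corner at (305,135), and the lip at about (188,160), give about 1.77 rad, which matches the finger's position. I'll back off and point at the orange pot.

```bash
python3 -m creep '[[[0.02,0,0],0],[[0.042,0,0],0],[[0.041,0,0],0],[[0,-0.035,0],0],[[0,-0.035,0],0],[[0,-0.034,0],0],[[0,0,0.04],0],[[0,0,0.04],0],[[0,0,0.04],0],[[0,0,0.03],0],[[0,0,0.019],0],[[0,0,0],0]]'
python3 -m creep '[[[0,0,0],0],[[0,0,0],0],[[0,0,0],0]]'
python3 - <<'E'
from h import *
from station import viewer,status
img=viewer.get_image("wrist");viewer.get_image("scene")
print([(d["confidence"],d["extent"]) for d in viewer.silhouettes("scene","station_lid")])
p=status.get_obs()["position"];d=p[:2]-P0[:2];c,s=np.cos(P0[2]),np.sin(P0[2]);print("station frame",c*d[0]+s*d[1],-s*d[0]+c*d[1],p[2])
i=viewer.camera_info("wrist");R=[(.004+a*.056,-.08+b*.035,.073) for a,b in((-1,-1),(-1,1),(1,1),(1,-1))]
cv2.polylines(img,[np.int32(proj(S(P0,R),i))],True,(0,255,0),1)
s=viewer.get_image("scene")
cv2.imwrite("pics/end.png",cv2.resize(np.hstack([img,s]),(800,300)))
E
```

```text
time: 13.65
position: [0.4603, -0.0974, 0.1199]
tcp_rot: [-2.304, -2.129, 0.004]
ft_force: [0.5, 1.1, 0.8]
opening: 0.001
finger_force: 0.0
time: 13.95
position: [0.4635, -0.0992, 0.1237]
tcp_rot: [2.307, 2.129, 0.002]
ft_force: [0.7, -0.2, -0.6]
opening: -0.003
finger_force: 0.0
[(0.6, [292.4, 199.6, 77.7, 56.0])]
station frame 0.0026239647793861844 -0.07852744647166633 0.12310658707131267
```

View pics/end.png

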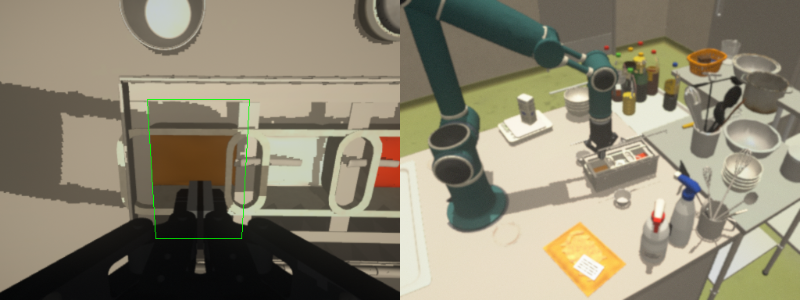

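The fingertips are over the spoonless orange pot and the lid is still up. I'll dwell there, then hand in.

```bash
python3 -m creep '[[[0,0,0],0],[[0,0,0],0],[[0,0,0],0],[[0,0,0],0],[[0,0,0],0],[[0,0,0],0],[[0,0,0],0],[[0,0,0],0],[[0,0,0],0],[[0,0,0],0],[[0,0,0],0],[[0,0,0],0]]' >/dev/null
python3 -m creep '[[[0,0,0],0],[[0,0,0],0],[[0,0,0],0],[[0,0,0],0],[[0,0,0],0],[[0,0,0],0],[[0,0,0],0],[[0,0,0],0],[[0,0,0],0],[[0,0,0],0],[[0,0,0],0],[[0,0,0],0]]'
python3 -c "
from station import env
print(env.close_job())"
```

```text
time: 16.55
position: [0.4625, -0.0992, 0.1223]
tcp_rot: [-2.309, -2.131, -0.0]
ft_force: [-0.5, 0.6, 0.4]
opening: 0.001
finger_force: 0.0
the job is handed in; nothing more can be done
None
```

I swung the lid open to about 1.77 rad by camera estimate and left it standing. The fingertips held about 3 cm above the spoonless orange pot (the one nearest the robot) for over two seconds and are still there; I handed the job in but got no verdict back. The tool can only point straight down, so I raised the lid by pressing a fingertip against the lip's front edge (about 9 N) rather than from underneath.

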